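Feel out the heavy side of a lens ring and hold it down

TASK

Slacken the wing knob on the spindle head so that the lens ring can turn, then turn the ring by hand to find its heavy side, which cannot be seen. Bring the heavy side straight down and finish holding the ring there in the gripper, with the clamp still slack, ready for a trim weight to be fixed at the top; leave the things lying around it alone.

Things in the scene. Friction and masses are not known exactly. Their poses are not given: they have to be found in the camera images.
- head: cast iron spindle head bolted to the bench. Origin at bench level below the clamp knob; x along the spindle towards the lens ring, z up. Base plate 230 x 130 x 14 mm (x -70 to 160). Two bearing blocks 24 mm thick (x), 62 mm wide (y), 150 mm high, centred at x -34 and +34 mm, joined by a bridge 92 x 44 mm, top 160 mm above the bench
- clamp_knob (a joint): wing knob on a vertical screw on the bridge: one flat bar 50 mm long, 12 thick, 24 high. At 0 it is tight and the bar lies along the head's y; grows as slackened, counter-clockwise from above, to a stop at 1.5 rad. Tight, it presses a cork-lined shoe on the spindle; the lens ring is free from about 0.4 rad, the knob counts as slack above 0.6. Stiff (0.15 N m), stays where left
- knob_grip (a point): point on the knob's axis inside its bar, 189 mm above the bench (the bar spans 176 to 200 mm); y axis along the bar
- lens_ring (a joint): turn of the lens ring on the level spindle, rad, no stops: 0 with the index lug straight up; grows as the ring's top moves to the head's -y. Heavy side: lead hidden in the rim at an unknown angle to the lug, new each time, 0.13 to 0.23 N m when level with the spindle. Let go, the ring creeps towards heavy side down within a few s, but bearing drag stops it short (see axle)
- axle (a point): centre of the lens ring, on the spindle, 115 mm above the bench, 110 mm along x from the head's origin; axes as the head's, not turning. The greased bearing drags 0.1 N m, equal both ways, plus 0.06 N m per rad/s: a ring let go sticks 25 to 50 degrees short of heavy side down, on the side it came from, and anywhere within that angle of heavy side up or down it stays put
- lug (a point): tip of the 10 mm square index lug outside the rim, 89 mm from the axle. The ring is a round lens panel on edge, square to the spindle, 160 mm across: flat bronze rim, radius 60 to 80 mm, 14 mm thick (centred on the axle), round glass prism rings up to 12 mm thick, six glazing bars and a hub. The rim's top, 195 mm above the bench, can be pinched from above across the 14 mm
- prism: loose curved glass prism segment, about 130 x 40 x 23 mm, lying near the head; leave alone
- dish: loose round pewter dish, 104 mm across, 22 mm high; leave alone
- brush: loose bristle brush with horn handle, 145 mm long, bristles up, 36 mm high; leave alone
- lens_clip: loose small brass lens clip, 42 x 14 x 18 mm; leave alone

How it is judged:
On the way, in this order (a step that is already met when the one before it is completed fails the run):
1. the clamp knob is slackened (above 0.6 rad) (value of joint clamp_knob above 0.6 rad), for 0.1 s.
2. the gripper's fingers turn the lens ring (faster than 0.05 rad/s) (contact force between the fingers and lens_ring above 0.5 N and (velocity of joint lens_ring above 0.05 rad/s or velocity of joint lens_ring below -0.05 rad/s)), for 0.2 s.
At the end, for the whole second after the job is handed in: The hidden heavy side of the ring is within 15 degrees of straight below the spindle, the ring is at rest with the fingers holding it (more than 2 N), and the clamp knob is still slack (above 0.6 rad) (y of lead_c0 in the frame of axle between -0.018 and 0.018 m and z of lead_c0 in the frame of axle below -0.05 m and contact force between the fingers and lens_ring above 2 N and velocity of joint lens_ring between -0.05 and 0.05 rad/s and value of joint clamp_knob above 0.6 rad); the arm keeps its last pose, push and grip.
It fails at once if the prism segment, dish, brush or clip is moved by more than 30 mm (distance of any of prism, dish, brush, lens_clip from where it was at the start of the episode above 0.03 m).
It also fails if it takes over 72 s, if anything falls off the work surface, if the arm or the gripper's body presses on something with over 40 N, if the wrist force passes 120 N, or if a joint passes its speed limit or range.

ROBOT

A 6-joint arm with a two-finger parallel gripper is mounted at the origin on the work surface. World frame = base frame: x ahead of the robot, y to its left, z up, the work surface at z = 0. Lengths are in m, angles in rad, forces in N, time in s.
With the tool pointing down it reaches from about 0.4 to 0.825 m from the base axis. Payload 7 kg.
Tool frame: the origin (TCP) lies at the centre of the arm's flange, where the gripper is bolted on; the fingertips stand 178 mm ahead of it and the grasp point (between the pads) lies 159 mm ahead of it; z points along the fingers, y is the direction in which the jaws open and shut (so a half turn about z gives the same grasp; the last joint's range is limited). The gripper opens to 88 mm and grips with 3 to 60 N. Pads are 19 mm wide; open, the fingers measure 130 mm over their backs; the gripper's body (78 mm by 193 mm) begins 47 mm behind the grasp point.
Start: joints at [-1.039, 0.359, 0.012, 0, -1.224, -0.288], TCP at [0.163, -0.655, 0.405] pointing down, gripper open.
Joint ranges: [-3.07, 3.07], [-1.43, 2.12], [-1.02, 1.25], [-3.03, 1.67], [-3.05, -0], [-3.03, 3.03]. Speed limits (rad/s): [2.39, 2.39, 3.01, 3.14, 3.14, 3.14].

INTERFACE

Orientations are given as [roll, pitch, yaw] about the fixed x, y, z axes, in that order (R = Rz(yaw) Ry(pitch) Rx(roll)).
In Python, from station import arm gives the robot as it stands.
- The arm moves only by the shell command python3 -m handwheel 'ROWS' [OPENING] [FORCE]. ROWS is JSON, a list of rows, each a list of 4 numbers: the shift along the world's x, y, z in cm, then the turn about the world's z in rad. In form: [[dx, dy, dz, yaw], ...]. A call has 1 to 20 rows; each row shifts and turns the commanded pose from where the row before left it; what a row does not reach is not made up. A row lasts 1/10 s, in which the tool goes at most 50 mm and 8.59 degrees, less where a joint would pass 70% of its speed; a pose out of reach is approached as far as the arm can. A call is refused whole if a number of a shift passes 5 or a number of a turn 0.15, either way. A call with a gripper value outside its range is refused whole. OPENING is the closure, from 0 (fully open) to 1 (shut), set as the call begins (- or left out, the last holds). The fingers move at their own pace and stop on an object; FORCE is the grip in N (left out, the last holds). Time passes only in rows, so rows that do not move let the fingers close. It gives the time, the measured TCP pose, the force and the opening at its end, in the units of the state.
- arm.get_state(): the state, without advancing time (a new reading comes with each control period).
- arm.grab_frame(name): name is "scene" or "top"; returns a dict with "image" (400x640x3 uint8, red, green, blue), "depth" (400x640 float32, m along the optical axis (not along the pixel's ray), 0 where there is no reading), "vfov" (degrees; the focal length in pixels is half the picture's height over the tangent of half this angle, whatever the lens; pixels are square), "cx", "cy" (the principal point, pixels), "k1" (the pictures are not rectified: a ray, as slopes to the right and down, at radius r is drawn at 1 + k1 r^2 times it, then the intrinsics apply), "rvec" (rotation vector, rad) and "tvec" (3), from world to camera coordinates, as OpenCV has them. Camera axes: x right, y down, z forward; pixel columns grow to the right and rows downward; lengths in m; the calibration is good to about 2 mm. A picture is of the moment at which its call begins.
- arm.job_done(): hands the job in, once; it reports no verdict.
The state is a dict: "t": time; "q": joint angles; "qd": joint speeds; "joint_efforts": joint torques, N m; "eef_pos": TCP position; "ee_rot": TCP orientation; "force": force on the tool from outside, world axes, zero at the start; "moment": the same for the moment, N m; "width": finger opening in m.
Only numpy, scipy, OpenCV 4.12 (cv2) and the standard library are available. Lean on these libraries where they do the work, as an engineer would, in place of code of your own. Each camera call takes 0.05 s, during which the arm holds its last target.

## Working session

There is one attempt and no reset: what is moved stays moved. The work goes in short steps, Python scripts to look and compute and a shell command to move; the robot and the scene stay as the last step left them, time stands still between calls to the robot, and variables do not carry over. Pictures are saved under pics/ and viewed, and the job is handed in when it is done.

```bash
ls; mkdir -p pics; cat > h.py <<'E'
import numpy as np, cv2
from station import arm
def grab(name,fn):
    f=arm.grab_frame(name); np.savez(fn,**f)
    cv2.imwrite(f'pics/{fn}.png',cv2.cvtColor(f['image'],cv2.COLOR_RGB2BGR)); return f
def load(fn): return {k:v for k,v in np.load(fn+'.npz').items()}
def cam(f):
    F=200/np.tan(np.radians(float(f['vfov']))/2)
    K=np.array([[F,0,float(f['cx'])],[0,F,float(f['cy'])],[0,0,1]]); R=cv2.Rodrigues(np.array(f['rvec'],float))[0]
    return K,np.array([float(f['k1']),0,0,0]),R,np.array(f['tvec'],float).ravel()
def ray(f,u,v):
    K,d,R,t=cam(f); p=cv2.undistortPointsIter(np.array([[[u,v]]],float),K,d,None,None,(3,100,1e-12)).ravel()
    return R.T@np.array([p[0],p[1],1]), -R.T@t
def onz(f,u,v,z):
    r,c=ray(f,u,v); return c+r*(z-c[2])/r[2]
def bydepth(f,u,v):
    r,c=ray(f,u,v); return c+r*float(f['depth'][int(round(v)),int(round(u))])
def proj(f,P):
    K,d,R,t=cam(f); return cv2.projectPoints(np.atleast_2d(np.array(P,float)),np.array(f['rvec'],float),t,K,d)[0].reshape(-1,2)
def cloud(f):
    K,d,R,t=cam(f); g=np.stack(np.meshgrid(np.arange(640),np.arange(400)),-1).reshape(-1,1,2).astype(float)
    p=cv2.undistortPointsIter(g,K,d,None,None,(3,50,1e-10)).reshape(400,640,2); D=f['depth'].astype(float)
    X=np.dstack([p*D[...,None],D]); return (X-t)@R
E
python3 - <<'E'
from h import *
for n in('scene','top'):
    f=grab(n,n+'0'); print(n,f['vfov'],f['cx'],f['cy'],f['k1'],f['rvec'],f['tvec'])
print(arm.get_state())
E
```

```text
pics
scene 49.35536042799747 314.8605587845114 192.03943682811405 -0.03810056818335901 [ 1.19565134  2.44869742 -0.86028257] [ 0.31528498 -0.26657452  1.3234576 ]
top 45.18447522400232 312.67791937867776 196.12814782186695 0.0444869741731053 [ 2.12534696 -2.11784144  0.18232894] [0.01955603 0.56103987 1.19196648]
{'t': 0.1, 'q': array([-1.03893755e+00,  3.59318883e-01,  1.11876570e-02, -3.11372870e-04,
       -1.22408463e+00, -2.88101976e-01]), 'qd': array([-3.26339612e-05, -1.68309031e-03,  4.00706182e-03,  1.65847069e-03,
        1.25102804e-03, -6.52392896e-04]), 'joint_efforts': array([-1.53682882e-03, -5.84163272e+01,  2.93750292e+01,  7.01561943e+00,
        1.01569746e-02, -5.12647239e-05]), 'eef_pos': array([ 0.16287692, -0.65489208,  0.40382951]), 'ee_rot': array([ 3.14014845e+00, -1.22709244e-04, -2.89794178e+00]), 'force': array([0.01818694, 0.17146122, 0.55394537]), 'moment': array([0.00466587, 0.00062939, 0.01628406]), 'width': 0.08734080295617286}
```

View pics/scene0.png

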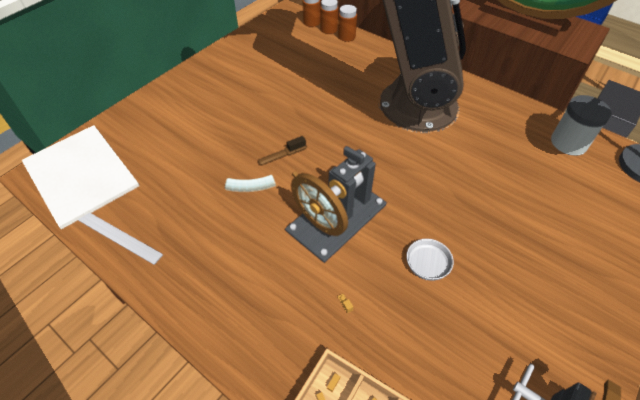

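View pics/top0.png

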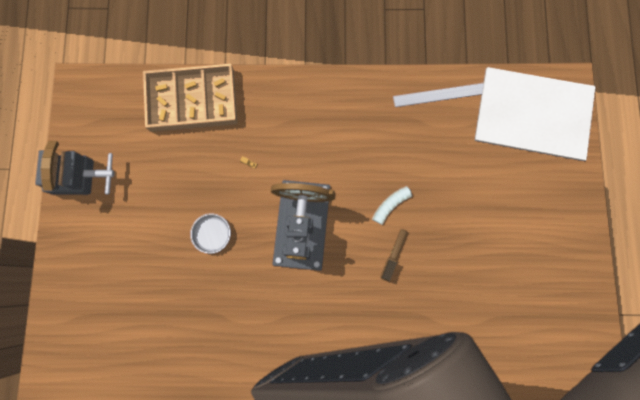

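The head is mid-table: ring at about (302,190) in the top view, knob at about (297,250). The prism and brush are to the right, the dish to the left, and the clip at (247,161). I'll zoom in next.

```bash
python3 - <<'E'
from h import *
f=load('top0'); g=load('scene0')
a=cv2.resize(cv2.cvtColor(f['image'],4)[165:285,250:350],None,fx=5,fy=5,interpolation=2)
b=cv2.resize(cv2.cvtColor(g['image'],4)[140:260,280:390],None,fx=5,fy=5,interpolation=2)
cv2.imwrite('pics/a.png',a);cv2.imwrite('pics/b.png',b)
for n,h in(('top',f),('scene',g)):
    X=cloud(h); 
    m=(X[...,2]>.165)&(X[...,2]<.21)&(h['depth']>0)&(X[...,0]>.2)&(X[...,0]<.95)&(abs(X[...,1])<.5)
    P=X[m]; print(n,m.sum())
    v,u=np.nonzero(m)
    for i in range(0,len(P),max(1,len(P)//40)): print(u[i],v[i],P[i].round(3))
E
```

```text
top 582
283 183 [0.568 0.089 0.18 ]
281 184 [0.567 0.094 0.173]
296 184 [0.563 0.058 0.194]
281 185 [0.564 0.094 0.177]
296 185 [0.561 0.058 0.193]
311 185 [0.562 0.024 0.188]
289 186 [0.559 0.075 0.191]
303 186 [0.558 0.042 0.197]
317 186 [0.56  0.01  0.186]
289 187 [0.557 0.075 0.191]
303 187 [0.556 0.042 0.194]
317 187 [0.557 0.01  0.189]
285 188 [0.555 0.084 0.185]
299 188 [0.553 0.051 0.196]
313 188 [0.555 0.019 0.189]
277 189 [0.556 0.104 0.171]
291 189 [0.553 0.07  0.187]
305 189 [0.551 0.038 0.197]
319 189 [0.553 0.006 0.185]
289 190 [0.552 0.075 0.176]
303 190 [0.55  0.042 0.19 ]
318 190 [0.551 0.008 0.183]
332 190 [ 0.554 -0.025  0.169]
314 191 [0.548 0.017 0.185]
328 191 [ 0.552 -0.016  0.166]
318 192 [0.546 0.008 0.184]
316 193 [0.546 0.013 0.172]
330 193 [ 0.547 -0.02   0.167]
299 220 [0.483 0.052 0.166]
299 231 [0.456 0.051 0.18 ]
299 232 [0.452 0.05  0.199]
292 233 [0.449 0.066 0.203]
306 233 [0.45  0.035 0.198]
298 234 [0.447 0.052 0.201]
290 235 [0.445 0.07  0.203]
304 235 [0.445 0.039 0.2  ]
296 236 [0.443 0.057 0.198]
289 237 [0.442 0.073 0.185]
303 237 [0.442 0.04
[... 581 characters left out ...]

303 177 [0.559 0.008 0.184]
303 178 [0.561 0.009 0.183]
304 179 [0.561 0.012 0.182]
304 180 [0.562 0.012 0.179]
304 181 [0.561 0.012 0.175]
303 182 [0.56  0.008 0.169]
302 183 [0.563 0.007 0.167]
322 183 [0.556 0.055 0.195]
323 184 [0.555 0.057 0.193]
309 186 [0.56  0.024 0.167]
311 187 [0.56  0.029 0.167]
314 188 [0.564 0.041 0.177]
317 189 [0.564 0.048 0.179]
321 190 [0.568 0.062 0.19 ]
326 191 [0.563 0.07  0.188]
331 192 [0.558 0.079 0.187]
320 194 [0.563 0.055 0.167]
325 195 [0.566 0.071 0.178]
332 196 [0.562 0.085 0.183]
327 198 [0.567 0.077 0.174]
335 199 [0.562 0.093 0.179]
332 201 [0.569 0.09  0.177]
330 203 [0.569 0.086 0.168]
340 204 [0.558 0.103 0.167]
336 207 [0.57  0.102 0.168]
```

View pics/a.png

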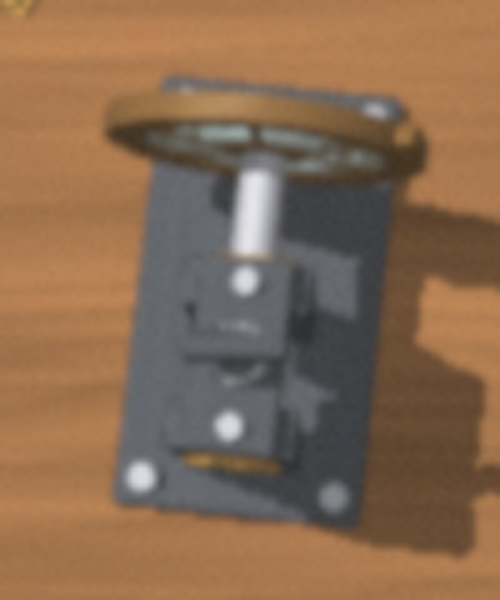

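View pics/b.png

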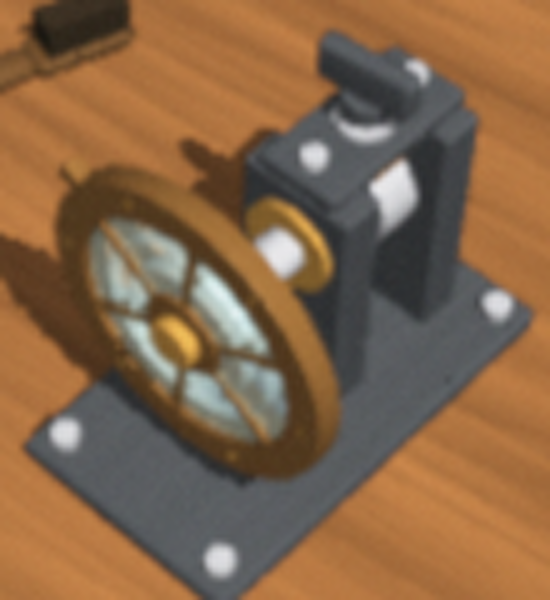

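```bash
cat >> h.py <<'E'
def headT(x,y,yaw):
    c,s=np.cos(yaw),np.sin(yaw)
    return np.array([[c,-s,0,x],[s,c,0,y],[0,0,1,0],[0,0,0,1.]])
E
python3 - <<'E'
from h import *
from scipy.optimize import least_squares
f=load('top0'); g=load('scene0')
tp=[(x/5+250-.4,y/5+165-.4) for x,y in[(165,75),(402,100),(360,525),(115,500)]]
C=[(.16,.065,.014),(.16,-.065,.014),(-.07,-.065,.014),(-.07,.065,.014)]
for p in tp: print(onz(f,*p,.014).round(4))
sp=[(x/5+280-.4,y/5+140-.4) for x,y in[(218,603),(25,445),(530,312)]]
SC=[C[0],C[1],C[3]]
def res(q,wt=1,ws=1):
    T=headT(*q); M=lambda P:(np.c_[np.array(P),np.ones(len(P))]@T.T)[:,:3]
    return np.r_[(wt*(proj(f,M(C))-tp)).ravel(),(ws*(proj(g,M(SC))-sp)).ravel()]
for w in((1,1),(1,0),(0,1)):
    s=least_squares(res,[.446,.052,0],args=w); print(w,s.x.round(4),s.fun.round(1))
s=least_squares(res,[.446,.052,0]); T=headT(*s.x)
print('knob',(T@[0,0,.189,1])[:3],'axle',(T@[.11,0,.115,1])[:3])
for n,h in(('top',f),('scene',g)):
    im=cv2.cvtColor(h['image'],4).copy()
    th=np.linspace(0,2*np.pi,200)
    for r,x in((.08,.103),(.08,.117)):
        for p in proj(h,[(T@[x,r*np.cos(t),.115+r*np.sin(t),1])[:3] for t in th]): im[int(p[1]+.5),int(p[0]+.5)]=(255,0,255)
    for p in proj(h,[(T@[x,y,.2,1])[:3] for x,y in((-.006,-.025),(.006,-.025),(.006,.025),(-.006,.025))]): im[int(p[1]+.5),int(p[0]+.5)]=(0,255,255)
    cv2.imwrite(f'pics/c_{n}.png',cv2.resize(im[140:290,240:400],None,fx=4,fy=4,interpolation=0))
    # lug search
for ang in np.arange(.6,1.6,.1):
    P=(T@[.11,-.089*np.sin(ang),.115+.089*np.cos(ang),1])[:3]
    print(ang.round(2),proj(f,P).round(1),proj(g,P).round(1))
E
python3 -c "
import cv2,numpy as np
cv2.imwrite('pics/c.png',np.hstack([cv2.resize(cv2.imread('pics/c_%s.png'%n),(400,375)) for n in('top','scene')]))"
```

```text
[0.6127 0.1028 0.014 ]
[ 0.5993 -0.0243  0.014 ]
[ 0.3744 -0.002   0.014 ]
[0.3868 0.1252 0.014 ]
(1, 1) [ 0.4484  0.0551 -0.0953] [-0.6 -0.4  0.2 -0.8  0.4  0.8 -0.5  0.7  0.1  0.9 -1.6 -0.7  0.9 -0.5]
(1, 0) [ 0.4487  0.0549 -0.0991] [-0.3 -0.6  0.5 -0.8  0.3  0.7 -0.5  0.5 -0.   0.  -0.  -0.   0.  -0. ]
(0, 1) [ 0.4482  0.0552 -0.0914] [-0.  -0.  -0.  -0.   0.   0.  -0.   0.   0.5  0.9 -1.4 -0.6  1.  -0.7]
knob [0.44839628 0.05510547 0.189     ] axle [0.55789705 0.04463733 0.115     ]
0.6 [[323.8 188.7]] [[299.8 170.7]]
0.7 [[326.8 189.5]] [[297.5 170.7]]
0.8 [[329.5 190.3]] [[295.5 171. ]]
0.9 [[332.  191.1]] [[293.7 171.6]]
1.0 [[334.1 191.9]] [[292.1 172.6]]
1.1 [[335.8 192.7]] [[290.9 173.9]]
1.2 [[337.2 193.4]] [[289.9 175.5]]
1.3 [[338.2 194.2]] [[289.2 177.3]]
1.4 [[338.9 194.9]] [[288.8 179.4]]
1.5 [[339.2 195.6]] [[288.7 181.7]]
```

View pics/c.png

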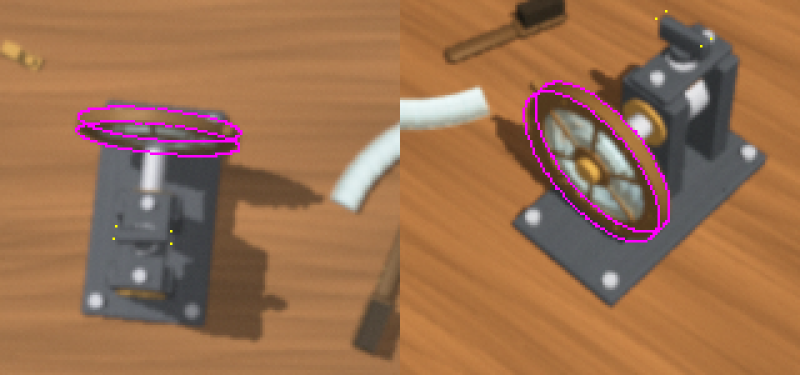

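```bash
python3 -m handwheel '[[3.5,3.5,0,0.06],[3.5,3.5,0,0.06],[3.5,3.5,0,0.06],[3.5,3.5,0,0.06],[3.5,3.5,0,0.06],[3.5,3.5,0,0.06],[3.5,3.5,0,0.06],[3.5,3.5,0,0.06],[0,4,0,0.07],[0,4,0,0.07],[0,4,0,0.07],[0,4,0,0.07],[0,4,0,0.07],[0,4,0,0.07],[0,4,0,0.07],[0,4,0,0.07],[0,4,0,0.07],[0,4,0,0.07],[0.4,2.8,0,0.05],[0,0,0,0]]' 0.5 30
python3 - <<'E'
from h import *
s=arm.get_state(); print(s['q'].round(3),s['width'],s['force'],s['ee_rot'])
grab('scene','scene1');grab('top','top1')
E
```

```text
t: 2.1
eef_pos: [0.4471, 0.0556, 0.4046]
ee_rot: [-3.141, 0.0, -1.663]
force: [0.2, 0.6, -0.2]
width: 0.044
[ 0.563 -0.021 -0.457 -0.    -1.135 -0.655] 0.043973253913757775 [ 0.23559326  0.62586795 -0.23195324] [-3.14139063e+00  3.51668534e-04 -1.66293274e+00]
```

```bash
python3 - <<'E'
from h import *
a=cv2.imread('pics/scene1.png')[80:260,240:440];b=cv2.imread('pics/top1.png')[150:330,220:420]
cv2.imwrite('pics/d.png',np.hstack([cv2.resize(x,(400,360),interpolation=2) for x in(a,b)]))
E
```

```text
(no output)
```

View pics/d.png

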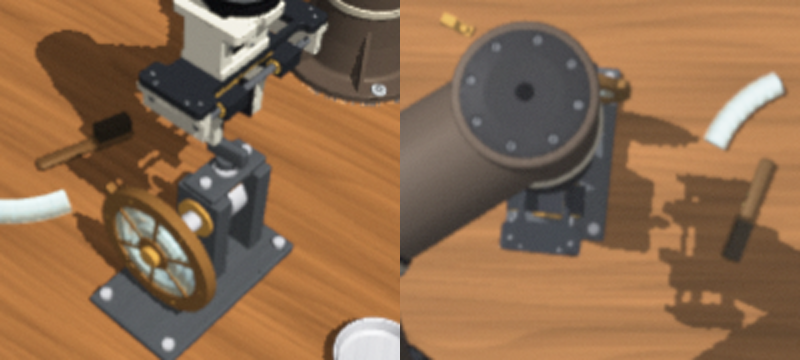

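The open fingers hang over the knob at (230,152) with the jaws along the head's x. I'll descend.

```bash
python3 -m handwheel '[[0,-0.1,-1.5,0],[0,0,-1.5,0],[0,0,-1.5,0],[0,0,-1.2,0],[0,0,0,0]]'
python3 -m handwheel '[[0,0,0,0],[0,0,0,0],[0,0,0,0],[0,0,0,0],[0,0,0,0]]' 1 30
python3 - <<'E'
from h import *
s=arm.get_state(); print(s['width'],s['force'],s['moment'])
E
```

```text
t: 2.7
eef_pos: [0.4462, 0.0507, 0.3461]
ee_rot: [3.139, -0.002, -1.67]
force: [-0.2, -0.4, 0.9]
width: 0.0442
t: 3.2
eef_pos: [0.4468, 0.052, 0.3482]
ee_rot: [-3.141, 0.0, -1.668]
force: [-3.2, 1.7, 5.6]
width: 0.0227
0.022659552971470053 [-3.19604612  1.68620454  5.56066189] [0.19915788 1.461582   0.01810646]
```

```bash
python3 -m handwheel '[[0,0,0,0],[0,0,0,0],[0,0,0,0]]' 
python3 - <<'E'
from h import *
s=arm.get_state(); print(s['width'],s['force'],s['moment'])
f=grab('scene','scene2'); cv2.imwrite('pics/e.png',cv2.resize(cv2.imread('pics/scene2.png')[80:260,260:440],None,fx=4,fy=4,interpolation=2)[:600])
E
```

```text
t: 3.5
eef_pos: [0.4468, 0.052, 0.3482]
ee_rot: [-3.141, 0.0, -1.668]
force: [-4.1, 0.5, 5.6]
width: 0.0226
0.022579660175387997 [-4.0762935   0.47274486  5.57058276] [ 0.19221026  1.4642007  -0.03585771]
```

View pics/e.png

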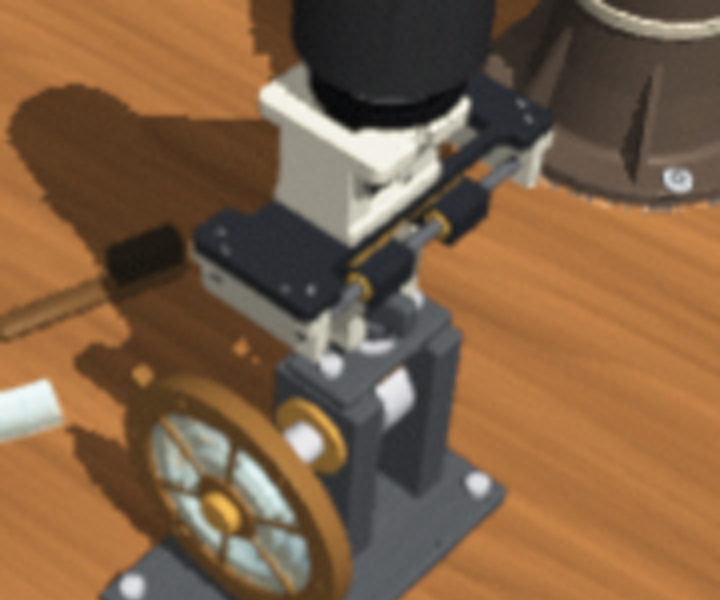

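The jaws stopped at 22.6 mm on a 12 mm bar, so the tips are probably on the round collar below the bar, visible at (375,340). I'll open, raise 9 mm and close again.

```bash
python3 -m handwheel '[[0,0,0,0],[0,0,0,0],[0,0,0.5,0],[0,0,0.4,0],[0,0,0,0]]' 0.55 30
python3 -m handwheel '[[0,0,0,0],[0,0,0,0],[0,0,0,0],[0,0,0,0],[0,0,0,0],[0,0,0,0]]' 1 30
python3 - <<'E'
from h import *
s=arm.get_state(); print(s['width'],s['force'],s['moment'])
E
```

```text
t: 4.05
eef_pos: [0.4472, 0.0521, 0.3574]
ee_rot: [-3.14, 0.001, -1.668]
force: [-0.4, -0.6, 0.0]
width: 0.0395
t: 4.65
eef_pos: [0.4469, 0.052, 0.3565]
ee_rot: [3.141, -0.0, -1.668]
force: [-0.1, -0.1, -1.0]
width: 0.0121
0.012134065093105977 [-0.14532324 -0.09682839 -1.00686814] [-0.03554754 -0.05865425  0.0525385 ]
```

Now it holds 12.1 mm with almost no force. I'll turn counter-clockwise by about 1.1 rad.

```bash
python3 -m handwheel '[[0,0,0,0.1],[0,0,0,0.1],[0,0,0,0.1],[0,0,0,0.1],[0,0,0,0.1],[0,0,0,0.1],[0,0,0,0.1],[0,0,0,0.1],[0,0,0,0.1],[0,0,0,0.1],[0,0,0,0.1],[0,0,0,0]]'
python3 - <<'E'
from h import *
s=arm.get_state(); print(s['q'].round(2),s['width'],s['force'],s['moment'])
f=grab('scene','scene3'); cv2.imwrite('pics/e3.png',cv2.resize(cv2.imread('pics/scene3.png')[80:260,260:440],None,fx=4,fy=4,interpolation=2)[:600])
E
```

```text
t: 5.85
eef_pos: [0.4494, 0.0534, 0.3567]
ee_rot: [-3.135, -0.004, -0.564]
force: [17.5, 2.8, -17.6]
width: 0.0117
[ 0.56  0.02 -0.53  0.   -1.01  0.45] 0.011732683954738034 [ 17.49364395   2.8374128  -17.55587594] [ 0.97767418 -5.96976177  0.03289525]
```

View pics/e3.png

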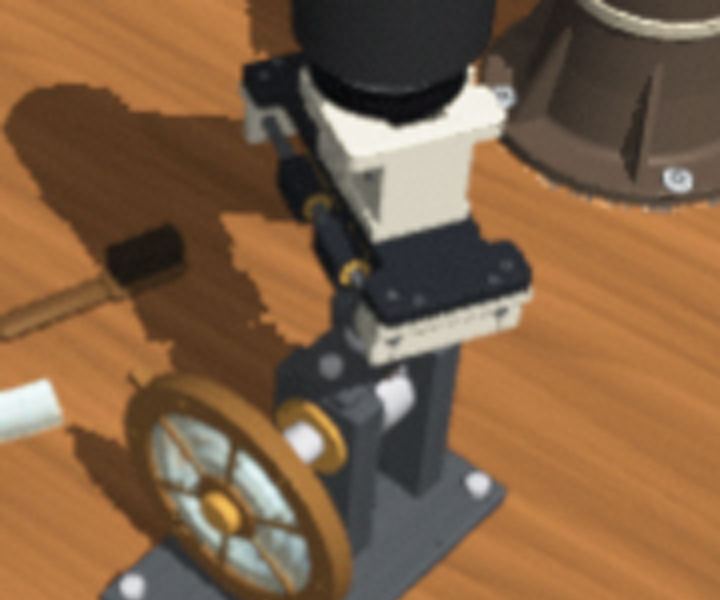

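The knob bar followed the jaws, and the lug is still at about (133,378). I'll open, rise and look for creep.

```bash
python3 -m handwheel '[[0,0,0,0],[0,0,0,0],[0,0,2,0],[0,0,3,0],[0,0,0,0]]' 0.6 30
cat >> h.py <<'E'
POSE=[.4475,.0535,-.0953]
def rect(f,n=320):
    # orthorectify the ring's front face (viewed from +x of head); returns image, right = head +y, up = z
    T=headT(*POSE); s=np.linspace(-.1,.1,n); Y,Z=np.meshgrid(s,-s)
    P=np.stack([np.full(Y.shape,.117),Y,.115+Z,np.ones(Y.shape)],-1)@T.T
    uv=proj(f,P[...,:3].reshape(-1,3)).reshape(n,n,2).astype(np.float32)
    return cv2.remap(cv2.cvtColor(f['image'],4),uv[...,0],uv[...,1],cv2.INTER_LINEAR)
E
python3 - <<'E'
from h import *
f=grab('scene','scene4'); a=rect(load('scene0')); b=rect(f)
c=cv2.resize(cv2.imread('pics/scene4.png')[90:250,260:420],(320,320))
t=grab('top','top4'); d=cv2.resize(cv2.imread('pics/top4.png')[165:285,250:370],(320,320))
cv2.imwrite('pics/f.png',np.vstack([np.hstack([a,b]),np.hstack([c,d])])[:600])
E
```

```text
t: 6.4
eef_pos: [0.4477, 0.0521, 0.4102]
ee_rot: [-3.137, -0.003, -0.567]
force: [-0.2, -0.1, 0.9]
width: 0.0348
```

View pics/f.png

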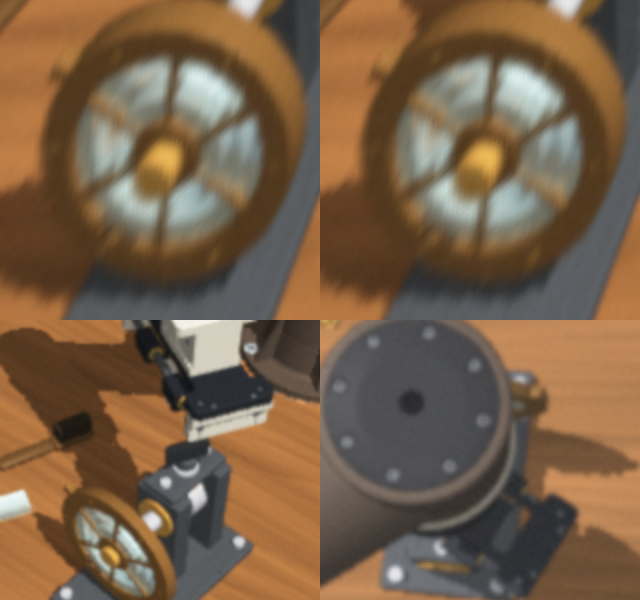

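The ring stayed put with its lug about 50° towards −y, and the knob bar is turned. I'll move over the rim top and pinch there.

```bash
python3 -m handwheel '[[1.5,-0.1,0,-0.1],[1.5,-0.1,0,-0.1],[1.5,-0.1,0,-0.1],[1.5,-0.1,0,-0.1],[1.5,-0.1,0,-0.1],[1.5,-0.1,0,-0.1],[1.5,-0.1,0,-0.1],[0.4,-0.1,0,-0.1],[0,-0.1,0,-0.1],[0,0,0,-0.1],[0,0,0,-0.1],[0,0,0,0]]' 0.55
python3 -m handwheel '[[0,0,-1.5,0],[0,0,-1.5,0],[0,0,-1.5,0],[0,0,-1.8,0],[0,0,0,0]]'
python3 -m handwheel '[[0,0,0,0],[0,0,0,0],[0,0,0,0],[0,0,0,0],[0,0,0,0],[0,0,0,0]]' 1 12
python3 - <<'E'
from h import *
s=arm.get_state(); print(s['width'],s['force'],s['moment'],s['ee_rot'])
f=grab('scene','scene5'); b=rect(f)
c=cv2.resize(cv2.imread('pics/scene5.png')[90:250,240:400],(640,640))[:320*2:2,::2]
cv2.imwrite('pics/g.png',np.hstack([b,c]))
E
```

```text
t: 7.7
eef_pos: [0.5555, 0.0428, 0.4054]
ee_rot: [3.139, -0.001, -1.67]
force: [-0.5, -0.5, -0.1]
width: 0.0393
t: 8.2
eef_pos: [0.5548, 0.0427, 0.3407]
ee_rot: [3.137, -0.002, -1.666]
force: [0.4, -0.1, 0.5]
width: 0.039
t: 8.8
eef_pos: [0.5571, 0.0432, 0.3445]
ee_rot: [-3.138, 0.001, -1.667]
force: [5.9, -0.9, -2.6]
width: 0.0115
0.011538291687465896 [ 5.89003694 -0.90992142 -2.61997118] [-0.29274787 -2.04159218 -0.04357479] [-3.13788009e+00  1.07258512e-03 -1.66731636e+00]
```

View pics/g.png

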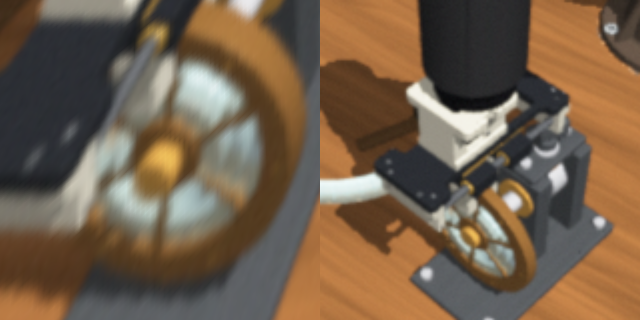

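The grip reads 11.5 mm with a 6 N side force in x, because the jaws were off-centre. I'll shift about 2 mm in x and raise slightly so the pads sit on the rim.

```bash
python3 -m handwheel '[[0,0,0,0],[0.2,0,0.3,0],[0,0,0.3,0],[0,0,0,0]]' 0.6 12
python3 -m handwheel '[[0,0,0,0],[0,0,0,0],[0,0,0,0],[0,0,0,0],[0,0,0,0],[0,0,0,0]]' 1 12
python3 - <<'E'
from h import *
s=arm.get_state(); print(s['width'],s['force'],s['moment'],s['ee_rot'])
f=grab('scene','scene6'); 
c=cv2.resize(cv2.imread('pics/scene6.png')[120:240,270:390],(600,600),interpolation=2)
cv2.imwrite('pics/g2.png',c)
E
```

```text
t: 9.25
eef_pos: [0.558, 0.043, 0.3504]
ee_rot: [-3.141, 0.0, -1.668]
force: [0.3, 0.1, -0.8]
width: 0.0337
t: 9.85
eef_pos: [0.5578, 0.043, 0.3496]
ee_rot: [3.141, -0.0, -1.668]
force: [-0.6, 0.0, -0.3]
width: 0.0112
0.011221276576158694 [-0.56210143  0.00565    -0.26449068] [ 0.10354016  0.49119126 -0.01926317] [ 3.14117181e+00 -9.98202713e-05 -1.66791340e+00]
```

View pics/g2.png

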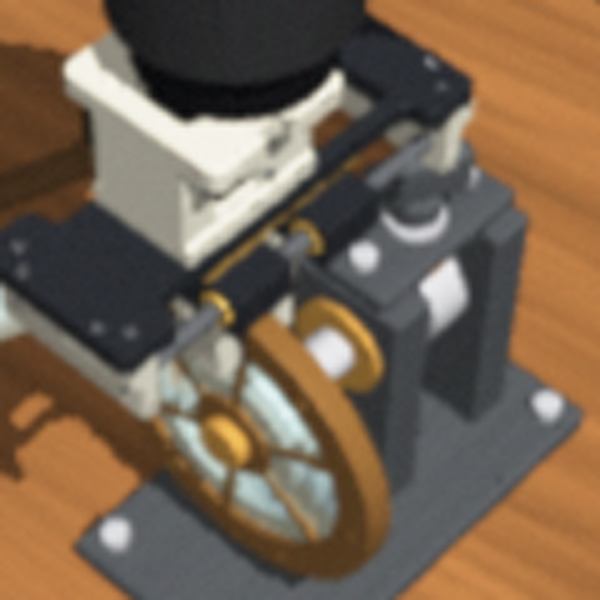

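```bash
cat > st.py <<'E'
from h import *
s=arm.get_state(); print('t',s['t'],'w',round(s['width'],4),'F',s['force'].round(2),'M',s['moment'].round(3),'p',s['eef_pos'].round(4))
E
python3 -m handwheel '[[-0.04,-0.36,-0.02,0],[-0.03,-0.36,-0.02,0],[-0.04,-0.36,-0.05,0],[-0.03,-0.36,-0.06,0],[-0.04,-0.35,-0.08,0],[-0.03,-0.35,-0.1,0],[-0.03,-0.34,-0.12,0],[-0.03,-0.34,-0.13,0]]' 1 15; python3 st.py
python3 -m handwheel '[[-0.03,-0.33,-0.15,0],[-0.03,-0.33,-0.16,0],[-0.03,-0.31,-0.18,0],[-0.03,-0.31,-0.2,0]]'; python3 st.py
python3 -m handwheel '[[-0.03,-0.29,-0.21,0],[-0.03,-0.29,-0.23,0],[-0.03,-0.27,-0.24,0],[-0.03,-0.26,-0.25,0]]'; python3 st.py
python3 -m handwheel '[[0,0,0,0],[0,0,0,0],[0,0,0,0]]'; python3 st.py
python3 - <<'E'
from h import *
f=grab('scene','scene7'); b=rect(f)
c=cv2.resize(cv2.imread('pics/scene7.png')[120:240,270:390],(320,320),interpolation=2)
cv2.imwrite('pics/g3.png',np.hstack([b,c]))
E
```

```text
t: 10.7
eef_pos: [0.555, 0.0145, 0.3434]
ee_rot: [3.141, 0.0, -1.668]
force: [-1.1, 5.1, -3.7]
width: 0.0112
t 10.7 w 0.0112 F [-1.06  5.07 -3.68] M [ 2.212  0.566 -0.093] p [0.555  0.0145 0.3434]
t: 11.1
eef_pos: [0.5538, 0.0018, 0.3366]
ee_rot: [3.141, 0.0, -1.668]
force: [-2.0, 6.0, -3.6]
width: 0.0112
t 11.1 w 0.0112 F [-2.05  6.04 -3.56] M [ 2.408  0.734 -0.046] p [0.5538 0.0018 0.3366]
t: 11.5
eef_pos: [0.5526, -0.0093, 0.3274]
ee_rot: [3.141, 0.0, -1.668]
force: [-1.5, 6.5, -1.9]
width: 0.0113
t 11.5 w 0.0113 F [-1.45  6.49 -1.87] M [ 2.342  0.828 -0.005] p [ 0.5526 -0.0093  0.3274]
t: 11.8
eef_pos: [0.5527, -0.0093, 0.3273]
ee_rot: [3.141, -0.0, -1.668]
force: [0.1, 2.8, -6.2]
width: 0.011
t 11.8 w 0.011 F [ 0.1   2.83 -6.23] M [ 1.05   0.104 -0.005] p [ 0.5527 -0.0093  0.3273]
```

View pics/g3.png

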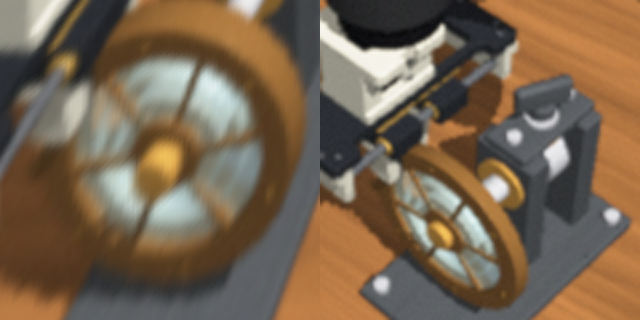

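The bars turned about 46° as commanded. I'll open the fingers and watch the ring.

```bash
python3 -m handwheel '[[0,0,0,0],[0,0,0,0],[0,0,0,0],[0,0,0,0],[0,0,0,0]]' 0.5; python3 st.py
python3 - <<'E'
from h import *
f=grab('scene','scene8')
E
python3 -m handwheel '[[0,0,0,0],[0,0,0,0],[0,0,0,0],[0,0,0,0],[0,0,0,0],[0,0,0,0],[0,0,0,0],[0,0,0,0],[0,0,0,0],[0,0,0,0]]'
python3 - <<'E'
from h import *
f=grab('scene','scene9')
cv2.imwrite('pics/g4.png',np.hstack([rect(load('scene8')),rect(f)]))
E
```

```text
t: 12.35
eef_pos: [0.5529, -0.0092, 0.3279]
ee_rot: [-3.141, -0.0, -1.668]
force: [0.1, -0.2, -0.1]
width: 0.0426
t 12.35 w 0.0426 F [ 0.1  -0.16 -0.11] M [ 0.007  0.095 -0.013] p [ 0.5529 -0.0092  0.3279]
t: 13.4
eef_pos: [0.5528, -0.0091, 0.3277]
ee_rot: [3.142, -0.0, -1.668]
force: [-0.4, -0.2, 0.8]
width: 0.0438
```

View pics/g4.png

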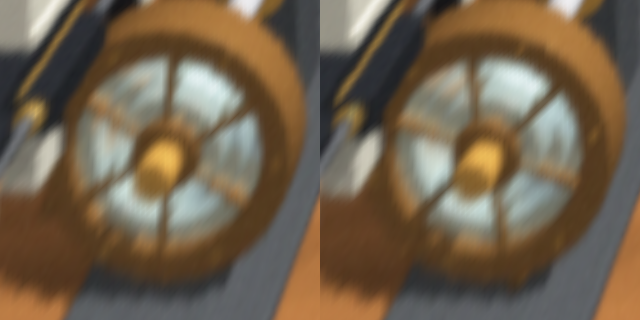

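The ring creeps on in the positive direction. The top bar went from +22° to +6° to −9°. I'll keep watching.

```bash
python3 -m handwheel '[[0,0,0,0],[0,0,0,0],[0,0,0,0],[0,0,0,0],[0,0,0,0],[0,0,0,0],[0,0,0,0],[0,0,0,0],[0,0,0,0],[0,0,0,0]]'
python3 - <<'E'
from h import *
f=grab('scene','scene10')
E
python3 -m handwheel '[[0,0,0,0],[0,0,0,0],[0,0,0,0],[0,0,0,0],[0,0,0,0],[0,0,0,0],[0,0,0,0],[0,0,0,0],[0,0,0,0],[0,0,0,0]]'
python3 - <<'E'
from h import *
f=grab('scene','scene11')
cv2.imwrite('pics/g5.png',np.hstack([rect(load('scene10')),rect(f)]))
E
```

```text
t: 14.45
eef_pos: [0.5528, -0.0091, 0.3277]
ee_rot: [-3.142, 0.0, -1.668]
force: [0.3, -0.5, 0.5]
width: 0.0442
t: 15.5
eef_pos: [0.5528, -0.0091, 0.3277]
ee_rot: [-3.142, 0.0, -1.668]
force: [0.4, 0.7, -0.1]
width: 0.0439
```

View pics/g5.png

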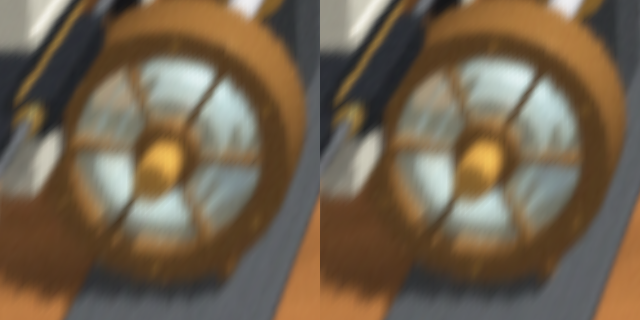

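```bash
python3 - <<'E'
from h import *
T=headT(*POSE); o=[]
for n in('scene7','scene8','scene9','scene11'):
    f=load(n); im=cv2.cvtColor(f['image'],4)[150:250,270:370]; im=cv2.resize(im,(300,300),interpolation=2); o.append(im)
for a in range(100,261,20):
    r=np.radians(a); p=proj(f,(T@[.11,-.089*np.sin(r),.115+.089*np.cos(r),1])[:3])[0]; print(a,p.round(0)); 
    q=((p-[270,150])*3).astype(int); 
    cv2.circle(o[3],tuple(q),1,(0,0,255),-1)
cv2.imwrite('pics/h.png',np.vstack([np.hstack(o[:2]),np.hstack(o[2:])]))
E
```

```text
100 [289. 187.]
120 [293. 198.]
140 [299. 208.]
160 [308. 219.]
180 [317. 227.]
200 [327. 234.]
220 [336. 237.]
240 [343. 236.]
260 [347. 232.]
```

View pics/h.png

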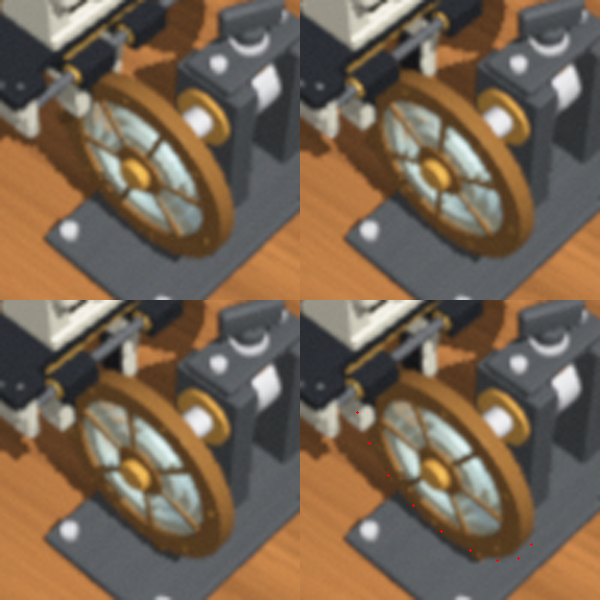

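```bash
python3 - <<'E'
from h import *
o=[]
for n in('scene8','scene9','scene10','scene11'):
    f=load(n); im=f['image'][::1].astype(float)/255; im=(255*np.clip(im*1.3,0,1)**.45).astype(np.uint8)
    im=cv2.cvtColor(im,4)[165:250,275:360]; o.append(cv2.resize(im,(300,300),interpolation=2))
cv2.imwrite('pics/h2.png',np.vstack([np.hstack(o[:2]),np.hstack(o[2:])]))
E
```

```text
(no output)
```

View pics/h2.png

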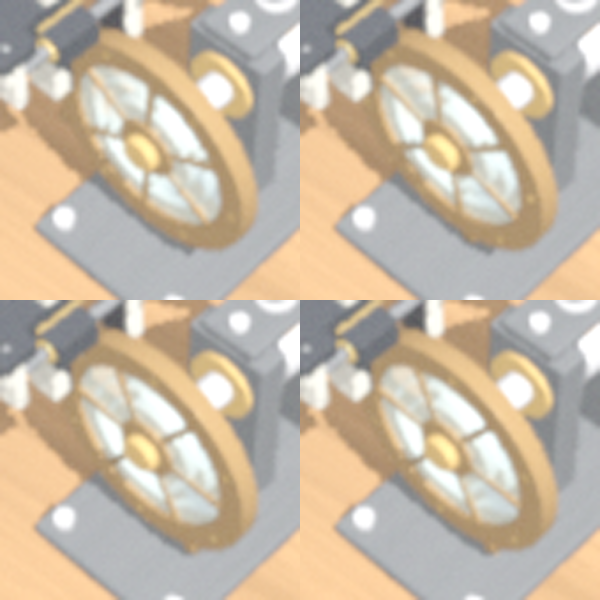

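```bash
python3 - <<'E'
from h import *
A=[load(n) for n in('scene8','scene9','scene10','scene11')]
o=[]
def crop(x): return cv2.resize(x[165:250,275:360],(300,300),interpolation=0)
for i,j in((0,1),(1,2),(2,3)):
    o.append(crop(np.clip(128+2*(A[j]['image'].astype(int)-A[i]['image']),0,255).astype(np.uint8)))
X=cloud(A[3])@np.eye(3); T=headT(*POSE); Y=(np.dstack([X,np.ones(X.shape[:2])])@np.linalg.inv(T).T)
m=(Y[...,0]>.098)&(Y[...,0]<.122)&(A[3]['depth']>0); r=np.hypot(Y[...,1],Y[...,2]-.115); a=np.degrees(np.arctan2(-Y[...,1],Y[...,2]-.115))%360
mm=m&(r>.079)&(r<.095)&(Y[...,2]>.018)
print(np.histogram(a[mm],bins=np.arange(0,361,10)))
o.append(crop(cv2.cvtColor((255*mm).astype(np.uint8),8)))
cv2.imwrite('pics/h3.png',np.vstack([np.hstack(o[:2]),np.hstack(o[2:])]))
E
```

```text
(array([ 8,  4,  1,  0,  0,  0,  0,  0,  0,  0,  0,  0,  0,  0,  0,  1,  1,
        3,  2,  1,  8,  0,  1,  3,  7,  8, 14, 22, 28, 34, 37, 35, 34, 28,
       22, 22]), array([  0,  10,  20,  30,  40,  50,  60,  70,  80,  90, 100, 110, 120,
       130, 140, 150, 160, 170, 180, 190, 200, 210, 220, 230, 240, 250,
       260, 270, 280, 290, 300, 310, 320, 330, 340, 350, 360]))
```

View pics/h3.png

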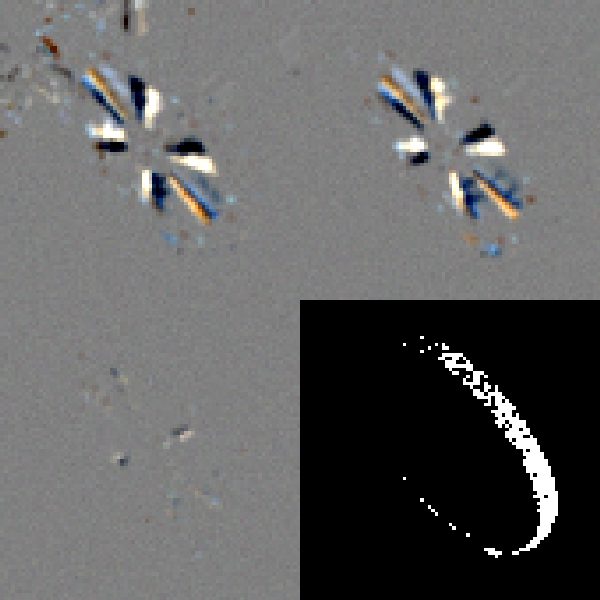

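```bash
python3 - <<'E'
from h import *
T=headT(*POSE)
for n in('scene0','scene1','scene4','scene7','scene8','scene9','scene10','scene11'):
    f=load(n);X=cloud(f);Y=(np.dstack([X,np.ones(X.shape[:2])])@np.linalg.inv(T).T)
    r=np.hypot(Y[...,1],Y[...,2]-.115); a=np.degrees(np.arctan2(-Y[...,1],Y[...,2]-.115))%360
    mm=(Y[...,0]>.098)&(Y[...,0]<.122)&(f['depth']>0)&(r>.083)&(r<.095)&(Y[...,2]>.018)
    print(n,np.histogram(a[mm],bins=np.arange(0,361,10))[0][:28])
    # colour along the lug-path
    s=''
    for ang in range(100,231,6):
        rr=np.radians(ang); p=proj(f,[(T@[.11,-q*np.sin(rr),.115+q*np.cos(rr),1])[:3] for q in(.084,.087)])
        c=np.mean([f['image'][int(round(v)),int(round(u))] for u,v in p],0); s+=f'{ang}:{int(c[0])},{int(c[0]-c[2])} '
    print(s)
E
```

```text
scene0 [ 0  0  0  0  0 12  0  0  0  0  0  0  0  0  0  0  0  0  0  0  0  0  0  0
  0  0  0  0]
100:146,93 106:114,72 112:86,54 118:88,53 124:82,51 130:83,52 136:83,54 142:80,51 148:90,56 154:77,44 160:74,45 166:75,45 172:71,37 178:77,45 184:75,42 190:77,46 196:86,51 202:81,50 208:66,28 214:81,37 220:82,19 226:84,16 
scene1 [ 0  0  0  0  0 11  0  0  0  0  0  0  0  0  0  0  0  0  0  0  0  0  0  0
  0  0  0  0]
100:147,94 106:114,71 112:87,54 118:87,55 124:83,52 130:86,53 136:85,53 142:79,49 148:89,58 154:77,44 160:75,42 166:75,43 172:72,39 178:78,46 184:74,42 190:79,47 196:87,52 202:82,48 208:67,29 214:82,37 220:85,20 226:85,17 
scene4 [ 0  0  0  0  0 11  0  0  0  0  0  0  0  0  0  0  0  0  0  0  0  0  0  0
  0  0  0  0]
100:147,94 106:114,73 112:85,54 118:87,55 124:82,51 130:84,53 136:85,54 142:79,51 148:92,57 154:77,45 160:77,44 166:76,42 172:72,38 178:80,46 184:74,41 190:78,47 196:87,53 202:81,49 208:70,29 214:81,38 220:84,20 226:86,16 
scene7 [0 0 0 0 0 0 0 0 0 4 1 0 0 0 0 0 0 0 0 0 0 0 0 0 0 0 0 0]
100:72,45 106:80,50 112:90,56 118:89,55 124:88,53 130:86,53 136:94,60 142:81,51 148:
[... 589 characters left out ...]
49 160:87,51 166:83,49 172:76,40 178:82,47 184:77,44 190:81,50 196:82,49 202:83,49 208:77,25 214:86,39 220:86,25 226:87,17 
scene10 [0 0 0 0 0 0 0 0 0 0 0 0 0 0 0 0 0 0 0 0 8 0 0 0 0 0 0 2]
100:196,19 106:192,21 112:89,54 118:90,56 124:86,54 130:87,54 136:85,53 142:85,54 148:80,50 154:78,46 160:79,45 166:82,49 172:88,49 178:82,49 184:78,43 190:79,48 196:77,44 202:82,51 208:95,58 214:82,38 220:89,21 226:87,16 
scene11 [0 0 0 0 0 0 0 0 0 0 0 0 0 0 0 0 0 0 0 0 8 0 0 0 0 0 0 2]
100:196,19 106:191,20 112:90,55 118:89,55 124:85,53 130:88,55 136:84,54 142:83,54 148:82,48 154:78,46 160:79,45 166:81,48 172:85,48 178:78,44 184:76,43 190:80,48 196:77,44 202:83,51 208:93,57 214:83,40 220:88,21 226:87,16
```

Depth settles it. The lug was at 53° at the start, 96° when released, then went 113° → 19x° → 205° and stopped. Heavy side down is therefore at a lug angle of about 230–255°. Next I'll work the ring past it in two strokes and release it on the far side.

```bash
cat >> h.py <<'E'
def lug(f):
    T=headT(*POSE);X=cloud(f);Y=(np.dstack([X,np.ones(X.shape[:2])])@np.linalg.inv(T).T)
    r=np.hypot(Y[...,1],Y[...,2]-.115); a=np.degrees(np.arctan2(-Y[...,1],Y[...,2]-.115))%360
    mm=(Y[...,0]>.098)&(Y[...,0]<.122)&(f['depth']>0)&(r>.083)&(r<.095)&(Y[...,2]>.018)
    return np.sort(a[mm].round(0))
E
python3 -c "
from h import *
for n in(0,4,7,8,9,10,11): print(n,lug(load('scene%d'%n)))"
python3 -m handwheel '[[0.15,1.5,1.1,0],[0.15,1.5,0.7,0],[0.1,1.1,0.3,0],[0.1,1.1,0.1,0],[0,0,0,0]]'
python3 -m handwheel '[[0,0,0,0],[0,0,0,0],[0,0,0,0],[0,0,0,0],[0,0,0,0]]' 1 15; python3 st.py
```

```text
0 [ 50.  50.  51.  51.  52.  52.  52.  52.  53.  55.  56.  58. 288. 288.
 290. 305. 318.]
4 [ 51.  51.  52.  52.  52.  52.  53.  53.  55.  57.  58. 285. 290. 291.
 292. 302. 332. 346.]
7 [ 97.  97.  98.  99. 103. 294. 313. 317. 317. 330.]
8 [116. 117. 297. 301. 341.]
9 [191. 193. 194. 195. 195. 283. 294. 296. 305. 306. 309.]
10 [204. 205. 206. 207. 209. 209. 209. 210. 277. 280. 283. 294. 304. 319.]
11 [206. 207. 207. 208. 209. 210. 210. 210. 270. 277. 285. 285. 291. 291.
 295. 298. 299. 315. 320. 325.]
t: 16.05
eef_pos: [0.558, 0.0446, 0.3498]
ee_rot: [-3.141, 0.0, -1.666]
force: [-0.1, -0.5, 0.1]
width: 0.0435
t: 16.55
eef_pos: [0.5583, 0.0426, 0.3497]
ee_rot: [-3.14, 0.0, -1.668]
force: [20.4, -4.7, -13.8]
width: 0.0095
t 16.55 w 0.0095 F [ 20.44  -4.73 -13.82] M [-1.668 -6.795 -0.075] p [0.5583 0.0426 0.3497]
```

```bash
python3 -m handwheel '[[0,0,0,0],[0,0,0,0]]' 1 15; python3 st.py
python3 - <<'E'
from h import *
f=grab('scene','scene12'); print(lug(f))
cv2.imwrite('pics/i.png',np.hstack([rect(f),cv2.resize(cv2.imread('pics/scene12.png')[120:240,270:390],(320,320),interpolation=2)]))
E
```

```text
t: 16.75
eef_pos: [0.5593, 0.0428, 0.3498]
ee_rot: [-3.138, 0.001, -1.668]
force: [9.3, -2.6, -5.8]
width: 0.0069
t 16.75 w 0.0069 F [ 9.26 -2.59 -5.83] M [-0.758 -3.029 -0.094] p [0.5593 0.0428 0.3498]
[205. 205. 206. 207. 207. 209. 209. 210. 211. 296. 298. 298. 305. 308.
 313. 319. 320. 324. 332. 341.]
```

View pics/i.png

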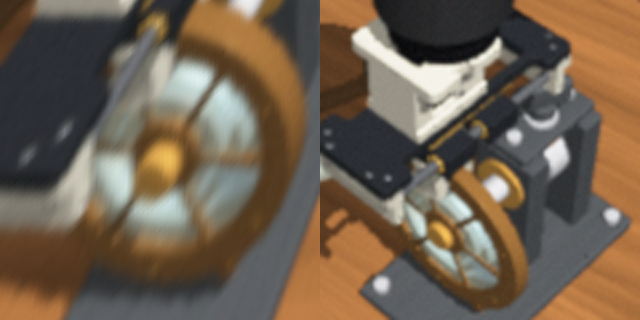

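Odd: the width is 6.9 mm and still creeping, with a side force. I'll open, rise 5 mm so only the flat rim is pinched, centre in x and try again.

```bash
python3 -m handwheel '[[0,0,0,0],[0,0,0,0],[0.1,0,0.5,0],[0,0,0,0]]' 0.6 15;python3 st.py
python3 -m handwheel '[[0,0,0,0],[0,0,0,0],[0,0,0,0],[0,0,0,0],[0,0,0,0]]' 1 15; python3 st.py
python3 -m handwheel '[[0,0,0,0],[0,0,0,0]]' ; python3 st.py
```

```text
t: 17.2
eef_pos: [0.5591, 0.0429, 0.3555]
ee_rot: [-3.141, 0.0, -1.668]
force: [-0.3, -0.0, 0.4]
width: 0.0322
t 17.2 w 0.0322 F [-0.31 -0.04  0.38] M [0.071 0.07  0.014] p [0.5591 0.0429 0.3555]
t: 17.7
eef_pos: [0.5596, 0.0429, 0.3547]
ee_rot: [-3.14, 0.0, -1.668]
force: [4.1, -0.6, -2.7]
width: 0.0067
t 17.7 w 0.0067 F [ 4.15 -0.55 -2.66] M [-0.43  -1.566 -0.099] p [0.5596 0.0429 0.3547]
t: 17.9
eef_pos: [0.5596, 0.0429, 0.3547]
ee_rot: [-3.14, 0.0, -1.668]
force: [5.4, -0.7, -2.9]
width: 0.0073
t 17.9 w 0.0073 F [ 5.42 -0.74 -2.91] M [-0.458 -1.7   -0.119] p [0.5596 0.0429 0.3547]
```

```bash
python3 - <<'E'
from h import *
f=grab('scene','scene13'); g=grab('top','top13')
cv2.imwrite('pics/i2.png',np.hstack([cv2.resize(cv2.imread('pics/scene13.png')[140:220,280:360],(400,400),interpolation=2),cv2.resize(cv2.imread('pics/top13.png')[150:270,250:370],(400,400),interpolation=2)]))
T=headT(*POSE)
X=cloud(f);Y=(np.dstack([X,np.ones(X.shape[:2])])@np.linalg.inv(T).T)
m=(Y[...,2]>.16)&(Y[...,2]<.23)&(f['depth']>0)&(abs(Y[...,1])<.03)&(Y[...,0]>.05)&(Y[...,0]<.2)
v,u=np.nonzero(m)
P=Y[m]
for i in range(0,len(P),max(1,len(P)//60)): print(u[i],v[i],(P[i,:3]*1000).round(0),f['image'][v[i],u[i]])
E
```

```text
326 179 [ 95.  11. 197.] [158 151 134]
305 181 [134. -10. 207.] [95 86 72]
325 181 [ 97.  11. 192.] [199 196 180]
306 182 [135.  -7. 207.] [100  96  92]
324 182 [101.  11. 192.] [192 181 159]
305 183 [118. -27. 172.] [82 77 73]
323 183 [104.  11. 191.] [166 125  78]
326 183 [ 94.  10. 182.] [171 157 133]
320 184 [111.   9. 193.] [149 104  57]
323 184 [105.  13. 191.] [168 118  62]
326 184 [ 95.  12. 181.] [155 124  89]
312 185 [135.  10. 212.] [121 119 110]
315 185 [128.  12. 207.] [137 135 124]
321 185 [112.  13. 194.] [166 115  59]
324 185 [107.  17. 193.] [168 116  58]
309 186 [134.   0. 199.] [106 104  99]
312 186 [135.  10. 208.] [119 117 108]
315 186 [128.  12. 204.] [184 182 167]
318 186 [117.   9. 192.] [83 74 62]
321 186 [112.  14. 192.] [165 115  60]
324 186 [109.  19. 193.] [172 120  63]
327 186 [105.  23. 192.] [153 105  55]
310 187 [134.   3. 199.] [116 114 103]
313 187 [134.  12. 206.] [157 155 141]
316 187 [125.  12. 198.] [200 197 181]
319 187 [117.  13. 192.] [87 65 40]
322 187 [114.  18. 193.] [167 118  61]
325 187 [109.  21. 191.] [172 119  61]
328 187 [104.  25. 1
[... 1244 characters left out ...]
94 182]
319 192 [117.  12. 175.] [166 178 169]
322 192 [118.  21. 184.] [86 63 39]
325 192 [118.  29. 190.] [120  83  44]
313 193 [133.  11. 186.] [159 157 142]
317 193 [115.   5. 163.] [192 209 203]
320 193 [117.  15. 174.] [176 190 182]
323 193 [118.  25. 184.] [88 65 39]
313 194 [133.  10. 182.] [152 149 134]
318 194 [114.   7. 161.] [196 213 208]
321 194 [118.  19. 175.] [186 200 193]
324 194 [117.  26. 181.] [87 63 39]
321 195 [114.  15. 165.] [215 230 228]
324 195 [118.  27. 179.] [107  94  77]
322 196 [112.  16. 161.] [221 236 235]
323 197 [113.  20. 162.] [220 236 235]
322 198 [116.  20. 160.] [213 230 229]
325 198 [118.  30. 171.] [189 207 204]
326 200 [114.  29. 160.] [169 182 176]
```

View pics/i2.png

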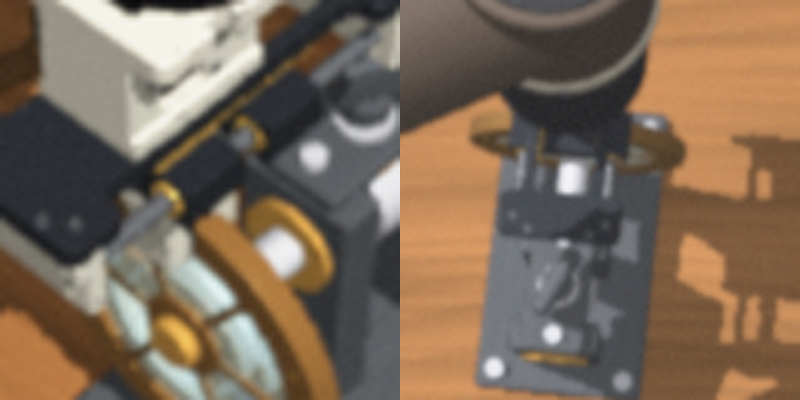

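The fingers straddle the rim properly: the rear one is at x≈97 and the front one at x≈125–133, with the rim between. The width reading just seems low. I'll do the first stroke (+46°) and check that the ring follows.

```bash

python3 -m handwheel '[[-0.04,-0.36,-0.02,0],[-0.03,-0.36,-0.02,0],[-0.04,-0.36,-0.05,0],[-0.03,-0.36,-0.06,0],[-0.04,-0.35,-0.08,0],[-0.03,-0.35,-0.1,0],[-0.03,-0.34,-0.12,0],[-0.03,-0.34,-0.13,0],[-0.03,-0.33,-0.15,0],[-0.03,-0.33,-0.16,0],[-0.03,-0.31,-0.18,0],[-0.03,-0.31,-0.2,0],[-0.03,-0.29,-0.21,0],[-0.03,-0.29,-0.23,0],[-0.03,-0.27,-0.24,0],[-0.03,-0.26,-0.25,0]]' 1 15; python3 st.py
python3 - <<'E'
from h import *
f=grab('scene','scene14'); print(lug(f))
cv2.imwrite('pics/i3.png',np.hstack([rect(f),cv2.resize(cv2.imread('pics/scene14.png')[120:240,270:390],(320,320),interpolation=2)]))
E
```

```text
t: 19.6
eef_pos: [0.5543, -0.0089, 0.3332]
ee_rot: [-3.139, 0.001, -1.667]
force: [2.5, 5.4, 1.8]
width: 0.0072
t 19.6 w 0.0072 F [2.5  5.43 1.79] M [ 1.848 -0.971 -0.059] p [ 0.5543 -0.0089  0.3332]
[246. 248. 248. 249. 249. 249. 250. 250. 251. 251. 251. 252. 252. 252.
 252. 252. 252. 252. 252. 253. 253. 253. 253. 253. 275. 285. 287. 288.
 304. 312. 315. 328.]
```

View pics/i3.png

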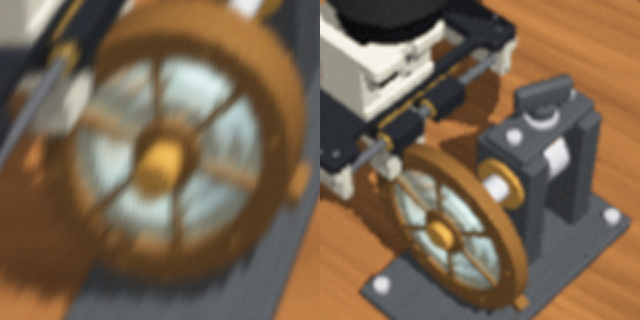

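The lug is now at 251°, so the ring follows. I'll release, carry the open gripper back over the top to about −40° and regrip.

```bash

python3 -m handwheel '[[0,0,0,0],[0,0,0,0],[0,0,0,0],[0.19,2,1.2,0],[0.19,2,0.8,0],[0.19,2,0.2,0],[0.19,2,-0.5,0],[0.19,1.9,-1.2,0],[0,0,0,0],[0,0,0,0]]' 0.5 15; python3 st.py
python3 - <<'E'
from h import *
f=grab('scene','scene15'); print(lug(f))
E
python3 -m handwheel '[[0,0,0,0],[0,0,0,0],[0,0,0,0],[0,0,0,0],[0,0,0,0]]' 1 15; python3 st.py
```

```text
t: 20.65
eef_pos: [0.5629, 0.09, 0.3366]
ee_rot: [3.14, -0.001, -1.667]
force: [0.4, 0.4, -0.2]
width: 0.0439
t 20.65 w 0.0439 F [ 0.42  0.43 -0.21] M [0.041 0.105 0.038] p [0.5629 0.09   0.3366]
[247. 248. 248. 249. 250. 250. 251. 251. 251. 251. 252. 252. 252. 252.
 252. 252. 253. 253. 253. 253. 253. 253. 253. 254. 287. 287. 288. 299.
 300. 301. 304. 305. 312.]
t: 21.2
eef_pos: [0.5633, 0.0896, 0.3378]
ee_rot: [-3.141, 0.0, -1.668]
force: [4.4, -2.5, -2.3]
width: 0.0095
t 21.2 w 0.0095 F [ 4.42 -2.51 -2.32] M [-0.826 -2.426 -0.081] p [0.5633 0.0896 0.3378]
```

```bash

python3 -m handwheel '[[-0.06,-0.58,0.44,0],[-0.06,-0.62,0.38,0],[-0.06,-0.65,0.32,0],[-0.06,-0.68,0.25,0],[-0.07,-0.7,0.18,0],[-0.07,-0.72,0.11,0],[-0.07,-0.73,0.04,0],[-0.07,-0.73,-0.04,0],[-0.07,-0.72,-0.11,0],[-0.07,-0.7,-0.18,0],[-0.06,-0.68,-0.25,0],[-0.06,-0.65,-0.32,0],[-0.06,-0.62,-0.38,0],[-0.06,-0.58,-0.44,0],[0,0,0,0]]' 1 20; python3 st.py
python3 - <<'E'
from h import *
f=grab('scene','scene16'); print(lug(f))
cv2.imwrite('pics/i4.png',np.hstack([rect(f),cv2.resize(cv2.imread('pics/scene16.png')[120:240,270:390],(320,320),interpolation=2)]))
E
```

```text
t: 22.7
eef_pos: [0.5549, -0.0036, 0.3381]
ee_rot: [-3.139, 0.002, -1.668]
force: [2.2, 3.1, 0.2]
width: 0.0068
t 22.7 w 0.0068 F [2.21 3.08 0.22] M [ 1.39  -0.985 -0.106] p [ 0.5549 -0.0036  0.3381]
[283. 295. 297. 306. 309. 316. 316. 318. 318. 319. 319. 319. 319. 320.
 320. 320. 320. 321. 321. 321. 322. 322. 322. 322. 322. 322. 323. 323.
 323. 323. 324. 324. 324. 324. 324. 325. 325.]
```

View pics/i4.png

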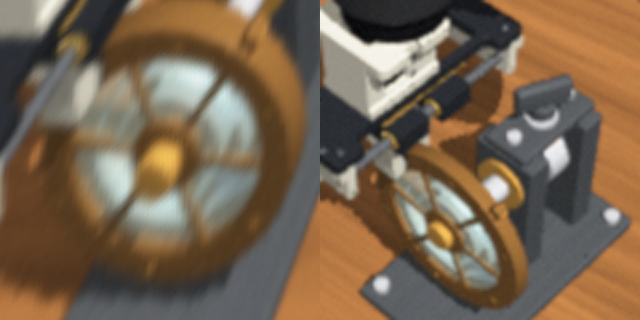

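The lug is at 322°, well past. I'll release and watch it come back.

```bash

python3 -m handwheel '[[0,0,0,0],[0,0,0,0],[0,0,0,0],[0,0,0,0],[0,0,0,0],[0,0,0,0],[0,0,0,0],[0,0,0,0],[0,0,0,0],[0,0,0,0]]' 0.5; python3 - <<'E'
from h import *
f=grab('scene','scene17'); print(lug(f))
E
python3 -m handwheel '[[0,0,0,0],[0,0,0,0],[0,0,0,0],[0,0,0,0],[0,0,0,0],[0,0,0,0],[0,0,0,0],[0,0,0,0],[0,0,0,0],[0,0,0,0],[0,0,0,0],[0,0,0,0],[0,0,0,0],[0,0,0,0],[0,0,0,0]]'; python3 - <<'E'
from h import *
f=grab('scene','scene18'); print(lug(f))
E
python3 -m handwheel '[[0,0,0,0],[0,0,0,0],[0,0,0,0],[0,0,0,0],[0,0,0,0],[0,0,0,0],[0,0,0,0],[0,0,0,0],[0,0,0,0],[0,0,0,0]]'; python3 - <<'E'
from h import *
f=grab('scene','scene19'); print(lug(f))
cv2.imwrite('pics/i5.png',np.hstack([rect(load('scene18')),rect(f)]))
E
```

```text
t: 23.75
eef_pos: [0.5542, -0.0038, 0.3377]
ee_rot: [-3.142, 0.0, -1.668]
force: [-0.2, 0.8, 0.2]
width: 0.0435
[270. 270. 271. 272. 272. 273. 274. 274. 274. 274. 274. 275. 275. 275.
 275. 275. 276. 276. 276. 276. 276. 276. 276. 277. 277. 277. 277. 277.
 277. 278. 281. 283. 302. 312. 315. 316. 336.]
t: 25.3
eef_pos: [0.5542, -0.0038, 0.3377]
ee_rot: [3.142, -0.0, -1.668]
force: [-0.4, 0.6, 0.7]
width: 0.0439
[266. 266. 267. 267. 267. 267. 268. 268. 270. 270. 270. 270. 270. 270.
 271. 271. 271. 271. 271. 271. 272. 272. 272. 272. 272. 272. 273. 273.
 273. 285. 293. 295. 307. 318. 318. 321. 330. 353.]
t: 26.35
eef_pos: [0.5542, -0.0039, 0.3377]
ee_rot: [-3.142, 0.0, -1.668]
force: [-0.5, -0.4, 0.5]
width: 0.0441
[265. 267. 267. 268. 268. 269. 270. 270. 270. 270. 271. 271. 271. 271.
 271. 271. 271. 271. 271. 272. 272. 272. 272. 272. 272. 272. 272. 295.
 306. 319. 321. 330.]
```

View pics/i5.png

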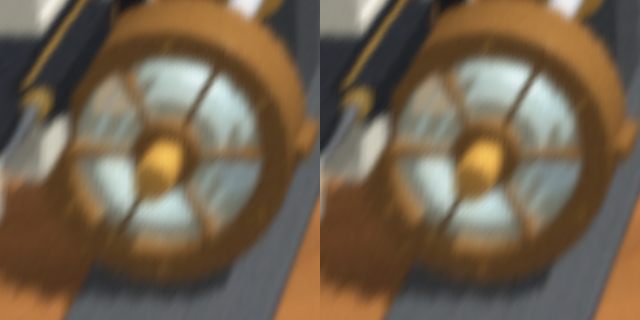

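It stopped at 270.5° from this side and 207.5° from the other. The midpoint is 239° and the half-angle 31.5°, inside the expected 25–50°. I'll grip here and turn back by about 31.5°.

```bash

python3 -m handwheel '[[0,0,0,0],[0,0,0,0],[0,0,0,0],[0,0,0,0],[0,0,0,0],[0,0,0,0]]' 1 25; python3 st.py
python3 -m handwheel '[[0.03,0.29,0.22,0],[0.03,0.29,0.22,0],[0.03,0.31,0.19,0],[0.03,0.31,0.19,0],[0.03,0.33,0.16,0],[0.03,0.33,0.16,0],[0.03,0.34,0.13,0],[0.03,0.34,0.12,0],[0.03,0.35,0.1,0],[0.03,0.35,0.08,0],[0.03,0.36,0.07,0],[0,0,0,0],[0,0,0,0],[0,0,0,0]]'; python3 st.py; python3 - <<'E'
from h import *
f=grab('scene','scene20'); l=lug(f);print(l)
cv2.imwrite('pics/i6.png',np.hstack([rect(f),cv2.resize(cv2.imread('pics/scene20.png')[120:240,270:390],(320,320),interpolation=2)]))
E
```

```text
t: 27.0
eef_pos: [0.5549, -0.0036, 0.338]
ee_rot: [-3.139, 0.001, -1.668]
force: [3.2, 1.1, -1.6]
width: 0.0065
t 27.0 w 0.0065 F [ 3.21  1.09 -1.59] M [-0.002 -1.073 -0.074] p [ 0.5549 -0.0036  0.338 ]
t: 28.4
eef_pos: [0.5584, 0.0319, 0.3547]
ee_rot: [-3.139, -0.001, -1.667]
force: [5.8, -2.9, -0.2]
width: 0.0067
t 28.4 w 0.0067 F [ 5.75 -2.89 -0.21] M [-1.309 -1.729 -0.078] p [0.5584 0.0319 0.3547]
[237. 238. 239. 239. 239. 241. 241. 241. 241. 242. 242. 242. 242. 242.
 242. 243. 243. 243. 243. 244. 244. 281. 283. 290. 291. 304. 305. 339.
 359. 359. 359. 360.]
```

View pics/i6.png

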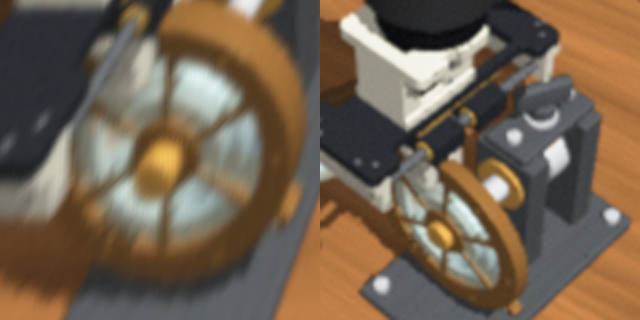

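The lug is at about 241.5° and the target is 239°. I'll nudge it 2°, let it settle, then measure the knob angle and the side objects.

```bash

python3 -m handwheel '[[0.01,0.13,0.01,0],[0.01,0.12,0.01,0],[0,0,0,0],[0,0,0,0],[0,0,0,0],[0,0,0,0],[0,0,0,0],[0,0,0,0]]'; python3 st.py; python3 - <<'E'
from h import *
f=grab('scene','scene21'); l=lug(f);l=l[(l>225)&(l<260)];print(np.mean(l),np.median(l),len(l))
for n in('scene0','scene21'):
    h=load(n);X=cloud(h); m=(h['depth']>0)&(X[...,2]>.19)&(X[...,2]<.206)&(np.hypot(X[...,0]-.4475,X[...,1]-.0535)<.03)
    P=X[m][:,:2]; c=P.mean(0); w,V=np.linalg.eigh(np.cov((P-c).T)); d=V[:,1]; print(n,len(P),c,np.sqrt(w),'bar dir',np.arctan2(d[1],d[0])%np.pi)
a=load('scene0')['image'].astype(int);b=f['image'].astype(int)
cv2.imwrite('pics/k.png',cv2.cvtColor(f['image'],4))
print(arm.get_state()['t'])
E
python3 -m handwheel '[[0,0,0,0],[0,0,0,0],[0,0,0,0]]'; python3 st.py
```

```text
t: 29.25
eef_pos: [0.5586, 0.0341, 0.355]
ee_rot: [-3.139, -0.001, -1.668]
force: [5.1, -5.0, 0.6]
width: 0.0069
t 29.25 w 0.0069 F [ 5.13 -4.97  0.65] M [-2.088 -1.784 -0.083] p [0.5586 0.0341 0.355 ]
239.9 241.0 20
scene0 137 [0.45074399 0.05775727] [0.00331212 0.01435978] bar dir 1.569947449832431
scene21 135 [0.45112183 0.05750587] [0.00336984 0.01479409] bar dir 2.5680798491034045
29.3
t: 29.6
eef_pos: [0.5586, 0.034, 0.355]
ee_rot: [-3.139, -0.001, -1.668]
force: [5.0, -4.3, -0.3]
width: 0.0074
t 29.6 w 0.0074 F [ 5.03 -4.32 -0.34] M [-2.081 -1.832 -0.1  ] p [0.5586 0.034  0.355 ]
```

View pics/k.png

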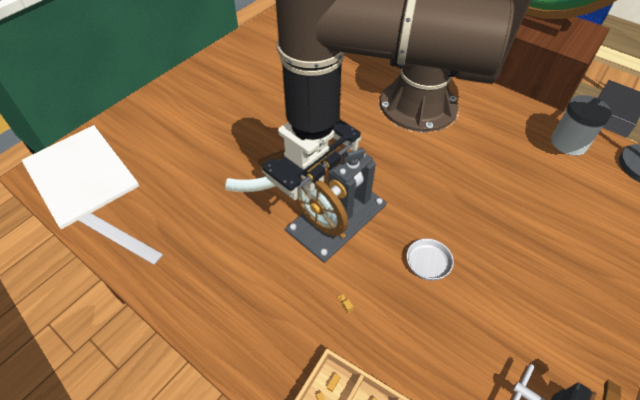

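The ring is held at a lug angle of about 240°, the knob is at about 1.0 rad, and the dish, clip and prism have not moved. I'll hand in.

```bash
python3 -c "
from station import arm
print(arm.job_done())"
```

```text
the job is handed in; nothing more can be done
None
```

I slackened the knob, found the ring's heavy side and handed the job in at about 29.6 s. The gripper is holding the ring with the heavy side straight down, by my measurements. `job_done` gives no verdict, so I can't confirm it passed.

- **Knob:** depth images show the bar turned about 1.0 rad counter-clockwise (I commanded 1.1). The slack threshold is 0.6.
- **Heavy side:** let go from one side, the ring stopped with its lug at about 207.5°; from the other side it stopped at about 270.5°. That puts heavy side down at a lug angle of about 239°, with drag stopping it 31.5° short each way, inside the expected 25–50°.
- **Final hold:** the lug last read 240–241°, about 2° off that midpoint and well inside the 15° limit. The ring is at rest in a 25 N pinch on the rim.
- **Loose items:** in the last picture the dish, clip and the visible part of the prism are where they were at the start. I compared them by eye only. The brush was hidden behind the arm, but nothing came near it.

**What went wrong or disagreed:**
- My first grip on the knob caught the collar below the bar, so I redid it 9 mm higher.
- The gripper reported a width of about 7 mm on the 14 mm rim. The pictures showed the fingers straddling the rim and the ring followed them, so I took the reading as off.
- One turning stroke slipped about 9°.
- About 5 N of side force remained at the wrist at the end.

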